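# Crack open the airtight grain sample case

### The job

The airtight sample case on the meeting table is locked and its lid sticks to the gasket. Slide the lock bar by its red knob all the way clear of the lid's tongue, then pull the lid up by its orange handle until the seal lets go, and finish while still holding the handle with the lid just ajar, its front edge about 30 mm above the closed position, so that a colleague can slip a humidity probe in. Do not throw the lid wide open, and leave the tumbler, phone and clipboard where they are.

Things in the scene. Friction and masses are not known exactly. Their poses are not given: they have to be found in the camera images.
- case: White open-topped case, 210 (its x) x 220 (its y) x 112 mm high, fixed to the table on grip feet, always standing upright with a varying place and yaw. Origin: centre of its underside. Its -x side is the front (lock), the lid is hinged along its +x rim.
- case_hinge (a point): Middle of the lid's hinge axis, 105 mm behind the case's centre (case +x), 112 mm above its underside. The axis runs along the case's y. The blue lid plate is 214 x 226 x 14 mm, its top 127 mm above the table when shut; it reaches 214 mm forward of the axis, and weighs about 0.45 kg with its handle.
- lid (a joint): Lid angle: 0 = shut, grows as the front rises, stop at 1.3 rad; 0.14 rad lifts the front edge 30 mm. The sticky gasket and the weight resist with a peak of about 16 to 21 N at the handle within the first 0.02 rad; the gasket's share then fades and is gone at about 0.06 rad, leaving the weight (2.5 N). Let go, the lid falls shut. With the bar locked it lifts at most 0.02 rad.
- lid_handle (a point): Orange upright tab near the lid's front edge, to grip the lid by: 40 mm along the case's x, 14 mm thick along its y, 46 mm tall. Origin: centre of its foot on the lid, 185 mm in front of the hinge axis, 15 mm above it; when shut its foot is 127 mm and its top 173 mm above the table. Moves with the lid; its axes equal the case's when shut.
- lock_bar (a joint): Travel of the steel lock bar (120 mm long) along a rail on the case's front, towards the case's +y: 0 = fully locked, 0.065 m = end stop. Starts within 0.012 m of locked. It lies over the lid's steel tongue and is clear of it from 0.045 m. Sliding friction about 2.5 N; stays where left.
- lock_knob (a point): Red square knob, 16 x 16 mm, on a steel pin on the lock bar, to grip the bar by. Origin on its upright axis 100 mm above the table; the red part reaches from 26 to 68 mm above the origin. It is 132 mm in front of the case's centre, 10 mm to the case's +y when fully locked, and slides with the bar along the case's y.
- tumbler: Bystander: pale green drinking tumbler with a white lid, 90 mm across, 185 mm tall. Origin: centre of its underside. Stands on the case's +y side.
- phone: Bystander: black phone 150 x 74 x 9 mm lying flat. Origin: centre of its underside. On the case's +y side, nearer the robot than the tumbler.
- clipboard: Bystander: purple clipboard with paper, 200 x 150 x 18 mm, lying flat on the case's -y side. Origin: centre of its underside.

How it is judged:
On the way, in this order (a step that is already met when the one before it is completed fails the run):
1. the lock bar is slid clear of the tongue (value of joint lock_bar above 0.045 m), for 0.2 s.
2. the lid has broken free of its seal (value of joint lid above 0.07 rad), for 0.1 s.
At the end, for the whole second after the job is handed in: The lock bar is at least 45 mm along; the lid is held still by the gripper's fingers on the orange handle at 0.09 to 0.21 rad (front edge about 19 to 45 mm up) (value of joint lock_bar above 0.045 m and value of joint lid between 0.09 and 0.21 rad and velocity of joint lid between -0.1 and 0.1 rad/s and contact force between the fingers and lid_c2 above 1 N); the arm keeps its last pose, push and grip.
It fails at once if the lid is thrown wide open (beyond 0.5 rad) (value of joint lid above 0.5 rad).
It fails at once if the tumbler is shifted by more than 30 mm (distance of tumbler from where it was at the start of the episode above 0.03 m).
It fails at once if the phone is shifted by more than 30 mm (distance of phone from where it was at the start of the episode above 0.03 m).
It fails at once if the clipboard is shifted by more than 30 mm (distance of clipboard from where it was at the start of the episode above 0.03 m).
It also fails if it takes over 45 s, if anything falls off the work surface, if the arm or the gripper's body presses on something with over 40 N, if the wrist force passes 120 N, or if a joint passes its speed limit or range.

### The arm

A 7-joint arm with a two-finger parallel gripper is mounted at the origin on the work surface. World frame = base frame: x ahead of the robot, y to its left, z up, the work surface at z = 0. Lengths are in m, angles in rad, forces in N, time in s.
With the tool pointing down it reaches from about 0.425 to 0.925 m from the base axis. Payload 6.8 kg.
Tool frame: the origin (TCP) lies on the centre line of the jaws, within the pads' length; the fingertips stand 14 mm ahead of it and the grasp point (between the pads) lies 5 mm behind it (r.tips_ahead is the distance from the TCP to the fingertips, in m); z points along the fingers, y is the line along which they close (so a half turn about z gives the same grasp; the last joint's range is limited). The gripper opens to 85 mm and grips with 20 to 120 N. Pads are 22 mm wide; open, the fingers measure 114 mm over their backs; the gripper's body (76 mm by 85 mm) begins 54 mm behind the grasp point. The pads swing forward as they close: fully open they stand 13 mm farther back than shut.
Start: joints at [-1.35, 0.477, 0.022, 1.555, -0.011, 1.109, -0.083], TCP at [0.218, 0.639, 0.218] pointing down, gripper open.
Joint ranges: [-2.96, 2.96], [-0.34, 2.1], [-1.41, 1.46], [0.24, 2.44], [-1.37, 4.51], [0.17, 1.92], [-2.96, 2.96]. Speed limits (rad/s): [2.39, 2.39, 3.14, 3.14, 3.14, 3.14, 3.14].

### API

Orientations are given as a rotation vector (axis times angle).
In Python, from bench import r, eyes gives the robot as it stands.
- The arm moves only by the tool step_arm, never from a script. Its argument "rows" is a list of rows, each a list of 6 numbers: the shift along the world's x, y, z in units of 60 cm (1.0 is 60 cm), then the turn, a rotation vector about the world's x, y, z in units of pi rad (1.0 is pi rad). In form: [[x, y, z, rx, ry, rz], ...]. A call has 1 to 5 rows; each row is the pose to reach, as a shift and turn from the pose commanded when the call began, turning the shorter way round; what a row does not reach only later rows make up. A row lasts 1/12 s, in which the tool goes at most 41.7 mm and 7.16 degrees, less where a joint would pass 70% of its speed; a pose out of reach is approached as far as the arm can. A call with a number of a shift or a turn outside -1 to 1 is refused whole. A call with a gripper value outside its range is refused whole. "jaw" is the closure, from 0 (fully open) to 1 (shut), set as the call begins (left out, the last holds). The fingers move at their own pace and stop on an object; "squeeze" is the grip in N (left out, the last holds). Time passes only in rows, so rows that repeat a pose let the fingers close. It gives the time, the measured TCP pose, the force, the opening and the grip force at its end, in the units of the state.
- r.get_obs(): the state, without advancing time (a new reading comes with each control period).
- eyes.grab_frame(name): name is "scene" or "top"; returns the picture (480x640x3 uint8, red, green, blue); there is no depth.
- eyes.camera_info(name): a dict with "mtx" (3x3 intrinsics, pixels), "extrinsics" (4x4, takes a point from camera to world coordinates). Camera axes: x right, y down, z forward; pixel columns grow to the right and rows downward; lengths in m; the calibration is good to about 2 mm. A picture is of the moment at which its call begins. camera_info takes no time and is no camera call.
- r.hand_in(): hands the job in; it is judged then, once.
The state is a dict: "clock": time; "joints": joint angles; "qvel": joint speeds; "tau": joint torques, N m; "tcp_pos": TCP position; "orientation": TCP orientation; "contact_force": force on the tool from outside, world axes, zero at the start; "moment": the same for the moment, N m; "grip_width": finger opening in m; "gripper_force": force on a finger pad.
Only numpy, scipy, OpenCV 4.12 (cv2) and the standard library are available. Lean on these libraries where they do the work, as an engineer would, in place of code of your own. Each camera call takes 0.05 s, during which the arm holds its last target. There are 200 camera calls.

## Working session

There is one attempt and no reset: what is moved stays moved. The work goes in short steps, Python scripts to look and compute and a tool call to move; the robot and the scene stay as the last step left them, time stands still between calls to the robot, and variables do not carry over. Pictures are saved under pics/ and viewed, at most 10 in all, crops included, and the job is handed in when it is done.

Besides the shell and the picture viewer there is one more tool, called as a command line: name --pt "numbers of a row" for each row, then --argument value for the rest. step_arm: Moves the arm, as the interface text tells. Shifts and turns lie within -1 to 1; 1 stands for 60 cm of shift or pi rad of turn. Its arguments: {"type":"object","properties":{"rows":{"type":"array"},"jaw":{"type":"number"},"squeeze":{"type":"number"}},"required":["rows"]}

```bash
mkdir -p pics; python3 - <<'E'
from bench import r, eyes
import cv2,numpy as np
for n in("scene","top"):
    im=eyes.grab_frame(n); cv2.imwrite(f"pics/{n}0.png",im[:,:,::-1]); c=eyes.camera_info(n); print(n,np.round(c["mtx"],1).tolist(),np.round(c["extrinsics"],3).tolist())
o=r.get_obs();print(o)
E
```

```text
scene [[510.7, 0.0, 321.3], [0.0, 510.7, 247.8], [0.0, 0.0, 1.0]] [[-0.617, 0.555, -0.558, 1.151], [0.787, 0.42, -0.452, 0.494], [-0.017, -0.718, -0.696, 0.764], [0.0, 0.0, 0.0, 1.0]]
top [[600.4, 0.0, 318.0], [0.0, 600.4, 236.7], [0.0, 0.0, 1.0]] [[0.045, -0.977, 0.207, 0.344], [-0.999, -0.044, 0.007, 0.05], [0.003, -0.207, -0.978, 1.47], [0.0, 0.0, 0.0, 1.0]]
{'clock': 0.1, 'joints': array([-1.35007808,  0.47771575,  0.02236705,  1.55634181, -0.01151044,
        1.10928304, -0.08309573]), 'qvel': array([-0.00012008, -0.00179531,  0.00042183, -0.00258031,  0.00067967,
       -0.00051614, -0.00122962]), 'tau': array([ 4.76533853e-03, -5.97760642e+01,  1.61404006e+00, -2.81955904e+01,
        1.28719892e-02,  5.13788138e-03,  2.82127695e-05]), 'tcp_pos': array([0.21782104, 0.63831371, 0.2174291 ]), 'orientation': array([-5.14161531e-01, -3.09908278e+00,  2.53329893e-03]), 'contact_force': array([-0.06515511,  0.00952068,  0.93754552]), 'moment': array([-0.00765539,  0.05288472,  0.00295867]), 'gripper_force': 0.0, 'grip_width': 0.08537698903431847}
```

View pics/scene0.png

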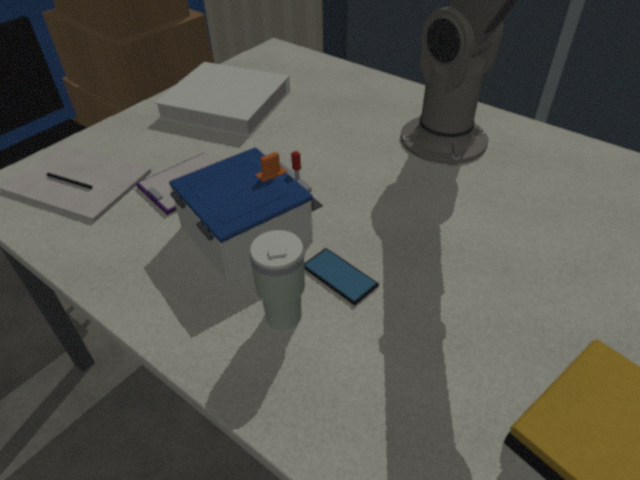

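View pics/top0.png

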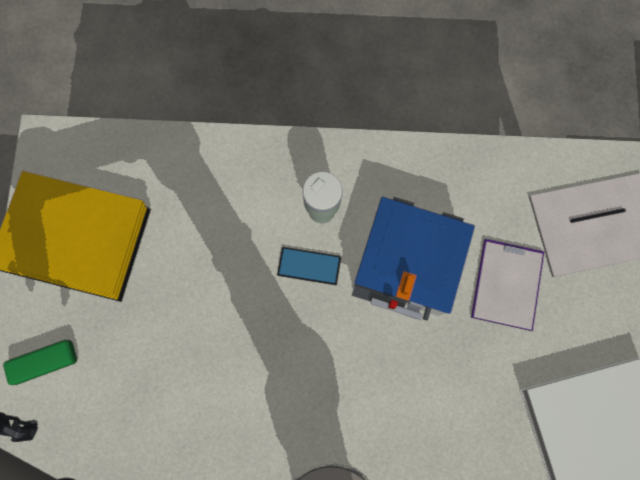

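The top view shows the blue lid around (415,255), the orange handle at (406,286) and the red knob at (393,304). The tumbler is at (322,197), the phone at (310,265) and the clipboard at (508,285). In the scene view the handle is at (270,165) and the knob at (296,160).

```bash
cat > h.py <<'E'
import cv2,numpy as np
from bench import r, eyes
def ray(n,uv):
    c=eyes.camera_info(n);E=np.array(c["extrinsics"]);d=E[:3,:3]@np.linalg.solve(np.array(c["mtx"]),[*uv,1]);return E[:3,3],d
def onz(n,uv,z):
    o,d=ray(n,uv);return o+d*(z-o[2])/d[2]
def tri(u1,u2):
    (a,d),(b,e)=ray("scene",u1),ray("top",u2)
    s,t=np.linalg.lstsq(np.c_[d,-e],b-a,rcond=None)[0];p,q=a+s*d,b+t*e
    return (p+q)/2,np.linalg.norm(p-q)
def mask(im,col):
    h=cv2.cvtColor(im,cv2.COLOR_RGB2HSV);H,S,V=cv2.split(h)
    m={"blue":(H>105)&(H<125)&(S>150)&(V>60),"orange":(H>7)&(H<18)&(S>180)&(V>90),"red":((H<5)|(H>174))&(S>150)&(V>60)}[col]
    m=m.astype(np.uint8);n,l,st,c=cv2.connectedComponentsWithStats(m)
    return m,l,st,c
def blob(im,col,roi):
    x0,y0,x1,y1=roi;mm=np.zeros(im.shape[:2],np.uint8)
    m,_,_,_=mask(im,col);mm[y0:y1,x0:x1]=m[y0:y1,x0:x1]
    n,l,st,c=cv2.connectedComponentsWithStats(mm);k=1+np.argmax(st[1:,4]);return (l==k).astype(np.uint8),c[k],st[k]
E
python3 - <<'E'
from h import *
T=eyes.grab_frame("top");S=eyes.grab_frame("scene")
m,c,s=blob(T,"blue",(345,180,490,330));m=cv2.morphologyEx(m,cv2.MORPH_CLOSE,np.ones((9,9)))
q=cv2.boxPoints(cv2.minAreaRect(cv2.findContours(m,0,2)[0][0]))
P=np.array([onz("top",u,.127) for u in q]);print(q,s,"\n",P.round(4),[np.linalg.norm(P[i]-P[i-1]).round(4) for i in range(4)],"ctr",P.mean(0))
for i in range(4):
    e=P[i]-P[i-1];print(np.degrees(np.arctan2(e[1],e[0])))
for col,rt,rs in(("orange",(390,265,425,305),(250,140,295,190)),("red",(380,290,410,315),(280,140,310,180))):
    mt,ct,st=blob(T,col,rt);ms,cs,ss=blob(S,col,rs);print(col,ct,st,cs,ss,tri(cs,ct))
a=cv2.resize(T[180:330,340:490],None,fx=4,fy=4,interpolation=2);cv2.imwrite("pics/c1.png",a[:,:,::-1])
E
```

```text
[[354.5495  283.49902]
 [381.7276  196.24301]
 [476.26117 225.6879 ]
 [449.08307 312.9439 ]] [ 356  198  117  114 8402] 
 [[ 0.5247 -0.028   0.127 ]
 [ 0.731  -0.0845  0.127 ]
 [ 0.6707 -0.303   0.127 ]
 [ 0.4682 -0.2405  0.127 ]] [np.float64(0.2199), np.float64(0.2139), np.float64(0.2267), np.float64(0.2119)] ctr [ 0.59865708 -0.16400025  0.127     ]
75.1239537608
-15.309569847780724
-105.4154741382577
162.84488479320956
orange [405.68686869 285.8989899 ] [397 272  18  28 297] [269.1025641  157.05128205] [262 154  15   8  39] (array([ 0.52229354, -0.14134083,  0.16625036]), np.float64(0.009876269081436417))
red [392.89655172 303.87931034] [389 300   9   9  58] [295.55102041 160.56122449] [292 152   8  18  98] (array([ 0.4807351 , -0.11262693,  0.14737274]), np.float64(0.0001707429849507502))
```

View pics/c1.png

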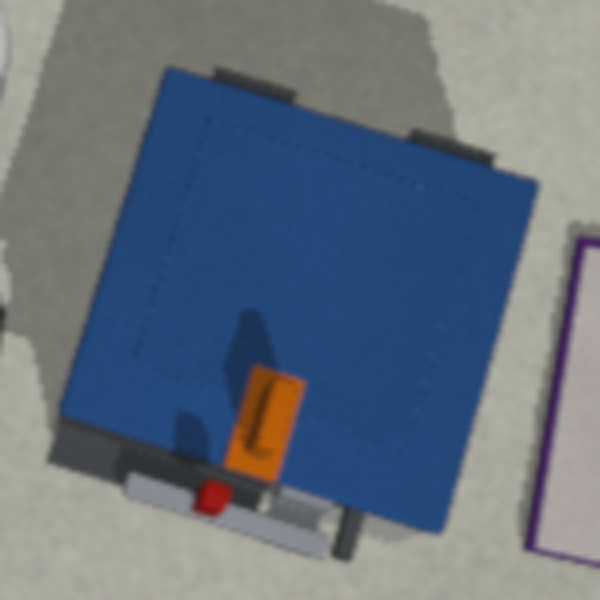

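```bash
python3 - <<'E'
from h import *
from scipy.spatial.transform import Rotation as R
o=r.get_obs();M=R.from_rotvec(o["orientation"]).as_matrix();print(M.round(3),r.tips_ahead)
print("tool y yaw",np.degrees(np.arctan2(M[1,1],M[0,1])))
E
```

```text
[[-0.946  0.323 -0.   ]
 [ 0.323  0.946 -0.001]
 [-0.    -0.001 -1.   ]] 0.014
tool y yaw 71.16082849333506
```

step_arm --pt "0.033 -0.056 0.02 0 0 0.005" --pt "0.066 -0.112 0.04 0 0 0.01" --pt "0.1 -0.168 0.06 0 0 0.015" --pt "0.133 -0.224 0.08 0 0 0.0175" --pt "0.166 -0.28 0.1 0 0 0.0175" --jaw 0.35 --squeeze 60

```text
clock: 0.62
tcp_pos: [0.3182, 0.469, 0.2786]
orientation: [-0.428, -3.112, 0.0]
contact_force: [1.0, 0.6, 0.2]
grip_width: 0.0554
gripper_force: 0.0
```

step_arm --pt "0.033 -0.056 0.0 0 0 0" --pt "0.066 -0.112 0 0 0 0" --pt "0.1 -0.168 0 0 0 0" --pt "0.133 -0.224 0 0 0 0" --pt "0.166 -0.28 0 0 0 0"

```text
clock: 1.03
tcp_pos: [0.4177, 0.301, 0.2784]
orientation: [0.429, 3.112, 0.001]
contact_force: [0.9, 0.5, 0.4]
grip_width: 0.0552
gripper_force: 0.0
```

step_arm --pt "0.012 -0.065 0.0 0 0 0" --pt "0.024 -0.13 0 0 0 0" --pt "0.036 -0.195 0 0 0 0" --pt "0.048 -0.26 0 0 0 0" --pt "0.06 -0.325 0 0 0 0"

```text
clock: 1.45
tcp_pos: [0.453, 0.1058, 0.2784]
orientation: [0.429, 3.112, 0.001]
contact_force: [0.7, 0.1, 0.8]
grip_width: 0.0561
gripper_force: 0.0
```

step_arm --pt "0.01 -0.065 0.0 0 0 0" --pt "0.02 -0.13 0 0 0 0" --pt "0.03 -0.195 0 0 0 0" --pt "0.038 -0.26 0 0 0 0" --pt "0.038 -0.325 0 0 0 0"

```text
clock: 1.87
tcp_pos: [0.4763, -0.089, 0.2785]
orientation: [0.428, 3.111, 0.0]
contact_force: [-0.0, -0.1, 1.3]
grip_width: 0.0558
gripper_force: 0.0
```

step_arm --pt "0.005 -0.038 0 0 0 0" --pt "0.005 -0.038 -0.06 0 0 0" --pt "0.005 -0.038 -0.114 0 0 0" --pt "0.005 -0.038 -0.114 0 0 0"

```text
clock: 2.2
tcp_pos: [0.475, -0.1097, 0.2051]
orientation: [-0.429, -3.103, 0.002]
contact_force: [-2.1, 0.7, -0.3]
grip_width: 0.0558
gripper_force: 0.0
```

```bash
python3 - <<'E'
from h import *
T=eyes.grab_frame("top");S=eyes.grab_frame("scene")
a=cv2.resize(T[230:350,330:450],None,fx=4,fy=4,interpolation=2);b=cv2.resize(S[90:210,240:360],None,fx=4,fy=4,interpolation=2)
cv2.imwrite("pics/c2.png",cv2.resize(np.hstack([a,b]),(800,400))[:,:,::-1]);print(r.get_obs()["tcp_pos"])
E
```

```text
[ 0.47826877 -0.10988615  0.20977008]
```

View pics/c2.png

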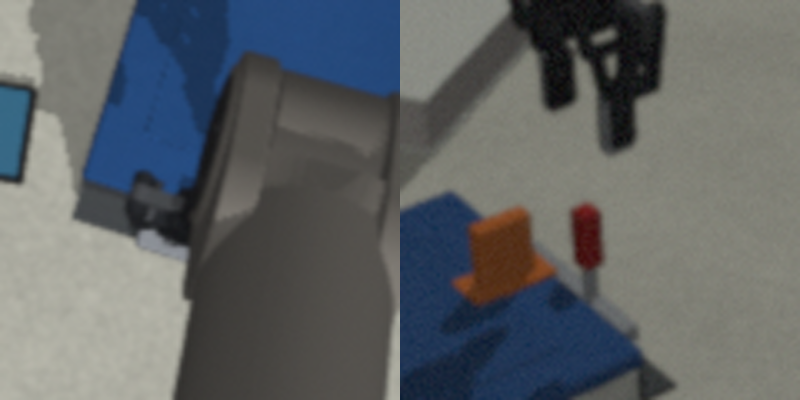

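The arm hides the knob in the top view. In the scene view the fingers (tips at about (288,121) and (304,135)) hang straight above the knob at (296,160), straddling it along the rail. I'll go down and grip.

step_arm --pt "0.002 -0.003 -0.03 0 0 0" --pt "0.002 -0.003 -0.06 0 0 0" --pt "0.002 -0.003 -0.09 0 0 0" --pt "0.002 -0.003 -0.112 0 0 0" --pt "0.002 -0.003 -0.112 0 0 0"

```text
clock: 2.72
tcp_pos: [0.4802, -0.111, 0.1426]
orientation: [-0.427, -3.111, -0.0]
contact_force: [-0.4, 0.2, 1.3]
grip_width: 0.0557
gripper_force: 0.0
```

step_arm --pt "0 0 0 0 0 0" --pt "0 0 0 0 0 0" --pt "0 0 0 0 0 0" --pt "0 0 0 0 0 0" --pt "0 0 0 0 0 0" --jaw 1

```text
clock: 3.13
tcp_pos: [0.4815, -0.1118, 0.1445]
orientation: [0.428, 3.109, 0.001]
contact_force: [-2.3, 0.5, 7.1]
grip_width: 0.0141
gripper_force: 58.6
```

step_arm --pt "0.0045 0.016 0 0 0 0" --pt "0.009 0.032 0 0 0 0" --pt "0.0135 0.048 0 0 0 0" --pt "0.018 0.064 0 0 0 0" --pt "0.0225 0.08 0 0 0 0"

```text
clock: 3.55
tcp_pos: [0.4945, -0.0642, 0.1444]
orientation: [0.43, 3.11, 0.0]
contact_force: [-3.6, -2.4, 8.5]
grip_width: 0.0141
gripper_force: 59.1
```

step_arm --pt "0.0015 0.005 0 0 0 0" --pt "0.0015 0.005 0 0 0 0" --pt "0.0015 0.005 0 0 0 0"

```text
clock: 3.8
tcp_pos: [0.4958, -0.0597, 0.1445]
orientation: [0.427, 3.11, 0.003]
contact_force: [-1.6, 3.0, 8.8]
grip_width: 0.0142
gripper_force: 59.1
```

step_arm --pt "0 0 0 0 0 0" --pt "0 0 0 0 0 0" --pt "0 0 0 0 0 0" --jaw 0.35

```text
clock: 4.05
tcp_pos: [0.4948, -0.0609, 0.1431]
orientation: [0.429, 3.111, 0.0]
contact_force: [0.5, -0.1, 0.2]
grip_width: 0.0496
gripper_force: 0.0
```

step_arm --pt "0 0 0.04 0 0 0" --pt "0 0 0.09 0 0 0" --pt "0 0 0.14 0 0 0" --pt "0 0 0.2 0 0 0" --pt "0 0 0.25 0 0 0"

```text
clock: 4.47
tcp_pos: [0.4945, -0.0613, 0.2949]
orientation: [0.43, 3.111, -0.0]
contact_force: [1.3, -0.3, -0.7]
grip_width: 0.0554
gripper_force: 0.0
```

step_arm --pt "-0.05 0.06 0.01 0 0 0" --pt "-0.09 0.12 0.01 0 0 0" --pt "-0.09 0.18 0.01 0 0 0" --pt "-0.09 0.24 0.01 0 0 0" --pt "-0.09 0.3 0.01 0 0 0"

```text
clock: 4.88
tcp_pos: [0.4398, 0.1209, 0.2993]
orientation: [0.429, 3.111, 0.002]
contact_force: [1.4, 0.3, 0.9]
grip_width: 0.0559
gripper_force: 0.0
```

```bash
python3 - <<'E'
from h import *
print(r.get_obs()["tcp_pos"])
T=eyes.grab_frame("top");S=eyes.grab_frame("scene")
a=cv2.resize(T[230:350,330:450],None,fx=4,fy=4,interpolation=2);b=cv2.resize(S[90:210,240:360],None,fx=4,fy=4,interpolation=2)
cv2.imwrite("pics/c3.png",cv2.resize(np.hstack([a,b]),(800,400))[:,:,::-1])
mt,ct,st=blob(T,"red",(350,285,410,320));ms,cs,ss=blob(S,"red",(280,140,340,200));print(ct,cs,tri(cs,ct))
mt,ct,st=blob(T,"orange",(390,265,425,305))
q=cv2.boxPoints(cv2.minAreaRect(cv2.findContours(mt,0,2)[0][0]));print(st,[onz("top",u,.150).round(4) for u in q],onz("top",ct,.15))
E
```

```text
[0.43981755 0.12086282 0.29928727]
[369.10909091 296.05454545] [310.73333333 172.60952381] (array([ 0.4954904 , -0.05972436,  0.14770514]), np.float64(0.00012021454695826825))
[397 272  18  28 300] [array([ 0.4983, -0.1189,  0.15  ]), array([ 0.5524, -0.1348,  0.15  ]), array([ 0.5453, -0.161 ,  0.15  ]), array([ 0.4913, -0.145 ,  0.15  ])] [ 0.52142557 -0.13970374  0.15      ]
```

View pics/c3.png

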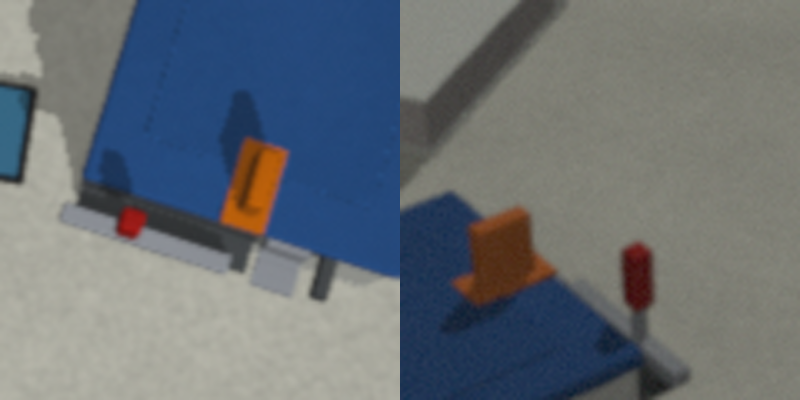

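The lock bar's right end (crop x about 230) is now clear of the tongue (250–305). The knob has moved 55 mm along the rail, to about (369,296) in the top view. The handle is free to grip at (406,286).

step_arm --pt "0.02 -0.062 0 0 0 0" --pt "0.04 -0.124 0 0 0 0" --pt "0.06 -0.186 0 0 0 0" --pt "0.08 -0.248 0 0 0 0" --pt "0.1 -0.31 0 0 0 0"

```text
clock: 5.4
tcp_pos: [0.5005, -0.0695, 0.2989]
orientation: [0.43, 3.112, -0.0]
contact_force: [0.4, 0.6, -0.3]
grip_width: 0.0556
gripper_force: 0.0
```

step_arm --pt "0.02 -0.062 0 0 0 0" --pt "0.038 -0.126 0 0 0 0" --pt "0.038 -0.126 -0.06 0 0 0" --pt "0.038 -0.126 -0.12 0 0 0" --pt "0.038 -0.126 -0.12 0 0 0"

```text
clock: 5.82
tcp_pos: [0.5189, -0.1428, 0.221]
orientation: [-0.431, -3.101, 0.002]
contact_force: [-1.5, 0.9, -0.4]
grip_width: 0.0556
gripper_force: 0.0
```

step_arm --pt "0 0 0 0 0 0" --pt "0 0 0 0 0 0"

```text
clock: 5.98
tcp_pos: [0.524, -0.1427, 0.2283]
orientation: [0.429, 3.111, -0.0]
contact_force: [-0.5, 0.1, 0.6]
grip_width: 0.055
gripper_force: 0.0
```

step_arm --pt "-0.001 0.002 -0.04 0 0 0" --pt "-0.001 0.002 -0.08 0 0 0" --pt "-0.001 0.002 -0.11 0 0 0" --pt "-0.001 0.002 -0.127 0 0 0" --pt "-0.001 0.002 -0.127 0 0 0"

```text
clock: 6.4
tcp_pos: [0.5228, -0.1406, 0.1505]
orientation: [-0.427, -3.112, -0.0]
contact_force: [-0.7, 0.8, -0.0]
grip_width: 0.0553
gripper_force: 0.0
```

step_arm --pt "0 0 0 0 0 0" --pt "0 0 0 0 0 0" --pt "0 0 0 0 0 0" --pt "0 0 0 0 0 0" --pt "0 0 0 0 0 0" --jaw 1 --squeeze 100

```text
clock: 6.82
tcp_pos: [0.5234, -0.1429, 0.1524]
orientation: [0.43, 3.109, -0.002]
contact_force: [-2.8, -2.4, 8.1]
grip_width: 0.0103
gripper_force: 98.8
```

step_arm --pt "0.001 0 0.004 0.0012 0.0043 0" --pt "0.002 -0.0005 0.0085 0.0024 0.0086 0" --pt "0.003 -0.001 0.013 0.0036 0.013 0" --pt "0.004 -0.001 0.017 0.005 0.017 0" --pt "0.005 -0.0015 0.0215 0.006 0.0215 0"

```text
clock: 7.23
tcp_pos: [0.5257, -0.1435, 0.1631]
orientation: [-0.42, -3.043, -0.011]
contact_force: [1.3, -3.5, -3.6]
grip_width: 0.0107
gripper_force: 101.2
```

step_arm --pt "0.001 0 0.004 0.0012 0.0043 0" --pt "0.0025 -0.0005 0.0085 0.0024 0.0086 0" --pt "0.004 -0.001 0.013 0.0036 0.013 0" --pt "0.005 -0.0015 0.017 0.005 0.017 0" --pt "0.0065 -0.002 0.021 0.006 0.0215 0"

```text
clock: 7.65
tcp_pos: [0.5298, -0.1446, 0.1766]
orientation: [-0.411, -2.974, -0.026]
contact_force: [-0.0, -5.2, -3.4]
grip_width: 0.0104
gripper_force: 101.3
```

step_arm --pt "0 0 0 0 0 0" --pt "0 0 0 0 0 0" --pt "0 0 0 0 0 0" --pt "0 0 0 0 0 0"

```text
clock: 7.98
tcp_pos: [0.5297, -0.1446, 0.1764]
orientation: [-0.411, -2.974, -0.026]
contact_force: [0.7, -6.0, -2.2]
grip_width: 0.01
gripper_force: 101.3
```

```bash
python3 - <<'E'
from h import *
S=eyes.grab_frame("scene")
cv2.imwrite("pics/c4.png",cv2.resize(S[90:290,160:360],(600,600),interpolation=2)[:,:,::-1])
E
```

```text
(no output)
```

View pics/c4.png

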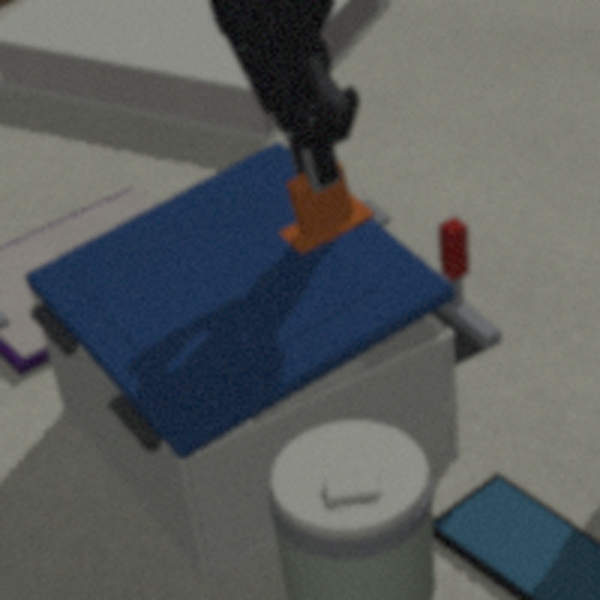

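```bash
python3 - <<'E'
from h import *
from scipy.spatial.transform import Rotation as R
c=eyes.camera_info("scene");E=np.linalg.inv(np.array(c["extrinsics"]));K=np.array(c["mtx"])
def crop(p):
    q=K@(E@[*p,1])[:3];u=q[:2]/q[2];return ((u-[160,90])*3).round(0)
a=np.radians(-15.6);cx=np.array([np.cos(a),np.sin(a),0]);cy=np.array([-cx[1],cx[0],0]);z=np.array([0,0,1.])
C=np.array([.6,-.1635,0]);H=C+.105*cx+.112*z
def lid(th,x,y,zz):return H+cy*y+cx*(x*np.cos(th)+zz*np.sin(th))+z*(zz*np.cos(th)-x*np.sin(th))
for th in(0,.05,.1,.14,.18):
    print(th,"frontL",crop(lid(th,-.214,.113,.015)),"frontR",crop(lid(th,-.214,-.113,.015)),"foot",crop(lid(th,-.185,0,.015)),"tabtop",crop(lid(th,-.185,0,.061)))
o=r.get_obs();M=R.from_rotvec(o["orientation"]).as_matrix();print("tips",crop(o["tcp_pos"]+.014*M[:,2]+.007*cy),"tcp",crop(o["tcp_pos"]))
S=eyes.grab_frame("scene")
cv2.imwrite("pics/c5.png",cv2.resize(S[120:190,235:335],(800,560),interpolation=2)[:,:,::-1])
E
```

```text
0 frontL [465. 312.] frontR [290. 165.] foot [338. 249.] tabtop [332. 194.]
0.05 frontL [463. 300.] frontR [287. 154.] foot [336. 239.] tabtop [327. 184.]
0.1 frontL [461. 288.] frontR [284. 142.] foot [333. 229.] tabtop [321. 175.]
0.14 frontL [459. 279.] frontR [281. 133.] foot [330. 221.] tabtop [316. 168.]
0.18 frontL [456. 270.] frontR [278. 124.] foot [327. 213.] tabtop [310. 160.]
tips [332. 214.] tcp [322. 193.]
```

View pics/c5.png

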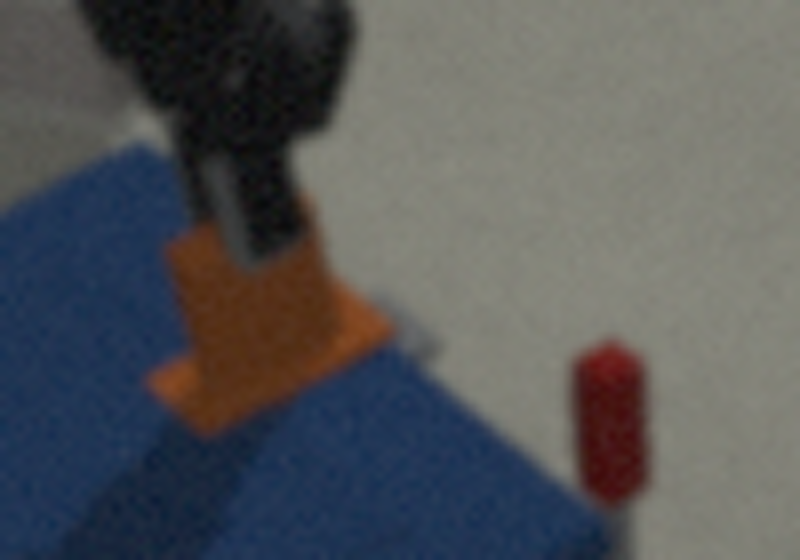

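The lid is ajar: its front corners at crop (457,290) and (282,144) match about 0.095 rad. That is less than I commanded, so the pads slipped a little up the tab, and they now hold its upper part. I'll raise it another 0.05 rad.

step_arm --pt "0.001 0 0.004 0.001 0.004 0" --pt "0.0025 -0.0005 0.008 0.002 0.008 0" --pt "0.004 -0.001 0.012 0.003 0.012 0" --pt "0.005 -0.0015 0.015 0.0043 0.0153 0" --pt "0.005 -0.0015 0.015 0.0043 0.0153 0"

```text
clock: 8.5
tcp_pos: [0.5331, -0.1455, 0.1856]
orientation: [-0.404, -2.925, -0.036]
contact_force: [0.3, -4.2, -3.4]
grip_width: 0.0103
gripper_force: 101.3
```

step_arm --pt "0 0 0 0 0 0" --pt "0 0 0 0 0 0" --pt "0 0 0 0 0 0" --pt "0 0 0 0 0 0" --pt "0 0 0 0 0 0"

```text
clock: 8.92
tcp_pos: [0.533, -0.1455, 0.1854]
orientation: [-0.404, -2.926, -0.036]
contact_force: [0.1, -5.6, -3.3]
grip_width: 0.0105
gripper_force: 101.3
```

```bash
python3 - <<'E'
from h import *
S=eyes.grab_frame("scene")
cv2.imwrite("pics/c6.png",cv2.resize(S[90:290,160:360],(600,600),interpolation=2)[:,:,::-1])
E
```

```text
(no output)
```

View pics/c6.png

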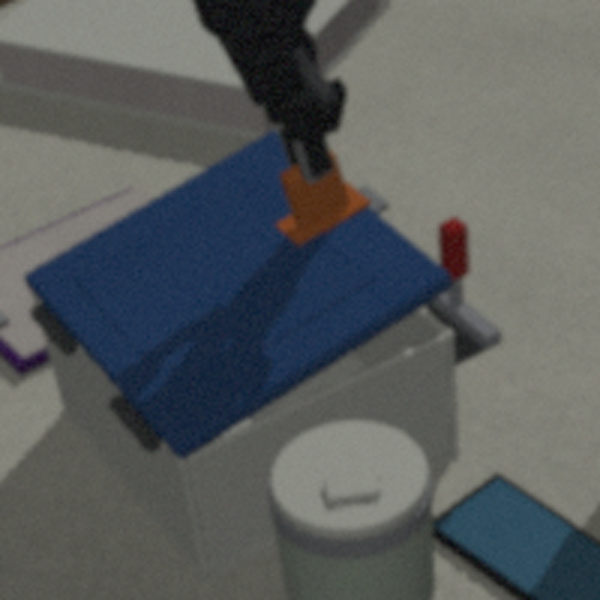

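The front corners are now at (455,280) and (280,133), which matches a lid angle of about 0.14 rad. The gap is open, the fingers hold the tab firmly, and the bystanders have not moved.

```bash
python3 -c "
from bench import r
print(r.hand_in())"
```

```text
the job is handed in; nothing more can be done
None
```

I slid the lock bar clear of the tongue (about 62 mm along), broke the seal and handed the job in with the gripper holding the lid about 0.14 rad (30 mm) ajar; hand-in gave no verdict, so both figures are my camera estimates.

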